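# Make up two jewellery kits

## Robot

A 6-joint arm with a two-finger parallel gripper is mounted at the origin on the work surface. World frame = base frame: x ahead of the robot, y to its left, z up, the work surface at z = 0. Lengths are in m, angles in degrees, forces in N, time in s.
With the tool pointing down it reaches from about 0.4 to 0.825 m from the base axis. Payload 7 kg.
Tool frame: the origin (TCP) lies at the very end of the fingers, on their centre line; the grasp point (between the pads) lies 19 mm behind it; z points along the fingers, y is the direction in which the jaws open and shut (so a half turn about z gives the same grasp; the last joint's range is limited). The gripper opens to 88 mm and grips with 3 to 60 N. Pads are 19 mm wide; open, the fingers measure 130 mm over their backs; the gripper's body (78 mm by 193 mm) begins 47 mm behind the grasp point.
Start: joints at [-48.409, 20.546, 0.682, 0, -70.136, -16.507], TCP at [0.286, -0.611, 0.227] pointing down, gripper open.
Joint ranges: [-176.03, 176.03], [-82.01, 121.73], [-58.28, 71.71], [-173.87, 95.51], [-174.79, -0.11], [-173.66, 173.66]. Speed limits (degrees/s): [136.94, 136.94, 172.46, 180, 180, 180].

## Interface

Orientations are given as [roll, pitch, yaw] about the fixed x, y, z axes, in that order (R = Rz(yaw) Ry(pitch) Rx(roll)).
In Python, from plant import telemetry, optics, ctrl gives the robot as it stands.
- The arm moves only by the tool servo_tool, never from a script. Its argument "rows" is a list of rows, each a list of 3 entries, a list of its own where there are three numbers: the shift along the tool's x, y, z in m, then the turn, a rotation vector about the tool's x, y, z in units of 6 degrees (1.0 is 6 degrees), then the closure, from 0 (fully open) to 1 (shut). A call has 1 to 20 rows; each row shifts and turns the commanded pose from where the row before left it, along the tool's axes as they then stand; what a row does not reach is not made up. A row lasts 1/12 s, in which the tool goes at most 41.7 mm and 7.16 degrees, less where a joint would pass 70% of its speed; a pose out of reach is approached as far as the arm can. A call is refused whole if a number of a shift passes 0.0417 or a number of a turn 1, either way. A call with a gripper value outside its range is refused whole. The fingers move at their own pace and stop on an object; the grip force is fixed at half the most. Time passes only in rows, so rows that do not move let the fingers close. It gives the time, the measured TCP pose, the force and the opening at its end, in the units of the state.
- telemetry.get_obs(): the state, without advancing time (a new reading comes with each control period).
- optics.snapshot(name): name is "side" or "top"; returns the picture (384x512x3 uint8, red, green, blue); there is no depth.
- optics.camera_info(name): a dict with "mtx" (3x3 intrinsics, pixels), "rvec" (rotation vector, rad) and "tvec" (3), from world to camera coordinates, as OpenCV has them. Camera axes: x right, y down, z forward; pixel columns grow to the right and rows downward; lengths in m; the calibration is good to about 2 mm. A picture is of the moment at which its call begins. camera_info takes no time and is no camera call.
- ctrl.close_job(): hands the job in, once; it reports no verdict.
The state is a dict: "clock": time; "joint_pos": joint angles; "qvel": joint speeds; "tau": joint torques, N m; "tool_pos": TCP position; "orientation": TCP orientation; "force": force on the tool from outside, world axes, zero at the start; "moment": the same for the moment, N m; "opening": finger opening in m.
Only numpy, scipy, OpenCV 4.12 (cv2) and the standard library are available. Lean on these libraries where they do the work, as an engineer would, in place of code of your own. Each camera call takes 0.05 s, during which the arm holds its last target.

## Task

Make up two jewellery kits from the stock in front of the robot: the white spool, the red spotted tub and the heart-shaped tin go into the yellow tray, the black spool and the green spotted tub into the blue tray, each thing upright and flat on the floor of a compartment of its own. Set the things down, do not drop them, and leave the orange tub, the bangle and the pliers where they are.

Things in the scene. Friction and masses are not known exactly. Their poses are not given: they have to be found in the camera images.
- white_spool: full thread spool standing on end, white flanges, pale grey-white thread, a dark hole in the middle of its white top; 52 mm in diameter, 44 mm high, about 70 g; its side may be gripped like a plain cylinder of that diameter; origin: centre of its underside, z up (along its axle)
- black_spool: full thread spool standing on end, black flanges with dark red cord, seen from above as a black disc with a small dark red ring in the middle; 52 mm in diameter, 44 mm high, about 70 g; its side may be gripped like a plain cylinder of that diameter; origin: centre of its underside, z up (along its axle)
- red_tub: closed bead tub, a plain red cylinder with white spots on its lid and side, 44 mm in diameter, 46 mm high, about 80 g, standing upright; origin: centre of its underside, z up
- green_tub: closed bead tub, a plain green cylinder with white spots on its lid and side, 44 mm in diameter, 46 mm high, about 80 g, standing upright; origin: centre of its underside, z up
- heart_tin: pink heart-shaped tin with a round brass knob on its fixed lid. The tin is 22 mm high, 49 mm from point to lobes (x) and 54 mm across (y); the knob is a cylinder 20 mm in diameter, 26 mm tall, its top 48 mm above the underside: lift the tin by it. About 90 g. Origin: under the knob's axis, at the underside; -x points to the tip of the heart, 29 mm away (the farthest point of the outline), z up
- yellow_tray: fixed yellow kit tray, open on top, with three compartments in a row along its y axis, each 76 x 76 mm inside; outside 84 mm (x) by 244 mm (y), 14 mm high, walls and dividers 4 mm thick and 14 mm high, floor 4 mm thick; origin: centre of its underside, z up. Compartment centres lie at x = 0 and y = -80, 0 and 80 mm in its frame, the floor they offer at z = 4 mm
- blue_tray: fixed blue kit tray, open on top, with two compartments in a row along its y axis, each 76 x 76 mm inside; outside 84 mm (x) by 164 mm (y), 14 mm high, walls and dividers 4 mm thick and 14 mm high, floor 4 mm thick; origin: centre of its underside, z up. Compartment centres lie at x = 0 and y = -40 and 40 mm in its frame, the floor they offer at z = 4 mm
- orange_tub: closed bead tub, a plain orange cylinder with white spots on its lid and side, 44 mm in diameter, 46 mm high, about 80 g, standing upright; origin: centre of its underside, z up. It stands among the stock but belongs to no kit: leave it
- bangle: brass bangle lying flat beyond the trays, 68 mm outside, 58 mm inside, 6 mm high; origin: centre of its underside. To be left alone
- pliers: small steel pliers with red handles lying flat on the robot's left, about 136 mm long along their own x, 54 mm wide over the handles, 10 mm high; origin near the middle, on the table. To be left alone
There are look-alikes about, which are no part of the job. Of the things that look like the green_tub, the middle-sized one is meant.

How it is judged (in metres and radians):
At the end, for the whole second after the job is handed in: White spool, red tub, heart tin in the yellow tray, black spool, green tub in the blue: one per compartment, within 30 mm of the tray's long centre line, underside on the tray floor (z 1 to 8 mm), tilt under 0.1 rad, at rest. Orange tub, bangle, pliers within 25 mm of their start (x of white_spool in the frame of yellow_tray between -0.03 and 0.03 m and y of white_spool in the frame of yellow_tray between -0.112 and 0.112 m and z of white_spool in the frame of yellow_tray between 0.001 and 0.008 m and angle between each of white_spool, red_tub, heart_tin, black_spool, green_tub's own z axis and vertical below 0.1 rad and linear speed of each of white_spool, red_tub, heart_tin, black_spool, green_tub below 0.02 m/s and angular speed of each of white_spool, red_tub, heart_tin, black_spool, green_tub below 0.2 rad/s and x of red_tub in the frame of yellow_tray between -0.03 and 0.03 m and y of red_tub in the frame of yellow_tray between -0.112 and 0.112 m and z of red_tub in the frame of yellow_tray between 0.001 and 0.008 m and x of heart_tin in the frame of yellow_tray between -0.03 and 0.03 m and y of heart_tin in the frame of yellow_tray between -0.112 and 0.112 m and z of heart_tin in the frame of yellow_tray between 0.001 and 0.008 m and x of black_spool in the frame of blue_tray between -0.03 and 0.03 m and y of black_spool in the frame of blue_tray between -0.072 and 0.072 m and z of black_spool in the frame of blue_tray between 0.001 and 0.008 m and x of green_tub in the frame of blue_tray between -0.03 and 0.03 m and y of green_tub in the frame of blue_tray between -0.072 and 0.072 m and z of green_tub in the frame of blue_tray between 0.001 and 0.008 m and distance of each of orange_tub, bangle, pliers from where it was at the start of the episode below 0.025 m); the robot touches nothing.
It fails at once if the orange tub was disturbed (moved more than 25 mm) (distance of orange_tub from where it was at the start of the episode above 0.025 m).
It fails at once if the bangle was disturbed (moved more than 25 mm) (distance of bangle from where it was at the start of the episode above 0.025 m).
It fails at once if the pliers was disturbed (moved more than 25 mm) (distance of pliers from where it was at the start of the episode above 0.025 m).
It fails at once if one of the kit's things was dropped or thrown (falling free faster than 0.6 m/s, about 18 mm of fall) ((contact force between white_spool and anything else below 0.005 N and linear speed of white_spool above 0.6 m/s) or (contact force between red_tub and anything else below 0.005 N and linear speed of red_tub above 0.6 m/s) or (contact force between heart_tin and anything else below 0.005 N and linear speed of heart_tin above 0.6 m/s) or (contact force between black_spool and anything else below 0.005 N and linear speed of black_spool above 0.6 m/s) or (contact force between green_tub and anything else below 0.005 N and linear speed of green_tub above 0.6 m/s)).
It also fails if it takes over 118 s, if anything falls off the work surface, if the arm or the gripper's body presses on something with over 40 N, if the wrist force passes 120 N, or if a joint passes its speed limit or range.

## Working session

There is one attempt and no reset: what is moved stays moved. The work goes in short steps, Python scripts to look and compute and a tool call to move; the robot and the scene stay as the last step left them, time stands still between calls to the robot, and variables do not carry over. Pictures are saved under pics/ and viewed, and the job is handed in when it is done.

Besides the shell and the picture viewer there is one more tool, called after ">>>" as name(argument=value, ...) on one line, values as JSON. servo_tool: Moves the arm, as the interface text tells. Its arguments: {"type":"object","properties":{"rows":{"type":"array"}},"required":["rows"]}

```bash
mkdir -p pics; ls; python3 - <<'E'
from plant import telemetry, optics
import cv2
print(telemetry.get_obs())
for n in("top","side"):
    print(optics.camera_info(n)); im=optics.snapshot(n); cv2.imwrite(f"pics/{n}0.png",im[...,::-1])
E
```

```text
pics
{'clock': 0.0, 'joint_pos': array([-4.84092386e+01,  2.05907502e+01,  6.32228336e-01, -1.97973992e-02,
       -7.01372454e+01, -1.65075915e+01]), 'qvel': array([-0.01206992,  0.01729267,  0.01177121,  0.06318641,  0.05889083,
        0.02989781]), 'tau': array([ 3.86285219e-04, -5.82716346e+01,  2.93060070e+01,  6.99741930e+00,
        6.86577841e-03, -1.55766948e-04]), 'tool_pos': array([ 0.28591265, -0.61089068,  0.22561971]), 'orientation': array([ 1.79902892e+02, -9.37046636e-03, -1.54923564e+02]), 'force': array([ 0.30109687, -0.20152658,  0.15132449]), 'moment': array([-0.01765953, -0.00033802, -0.01294309]), 'opening': 0.08776133141610698}
{'mtx': array([[371.22911043,   0.        , 261.21908866],
       [  0.        , 371.22911043, 190.3351918 ],
       [  0.        ,   0.        ,   1.        ]]), 'rvec': array([ 2.23086038, -2.17139509,  0.06603296]), 'tvec': array([0.0839943 , 0.52534577, 0.93578344])}
{'mtx': array([[484.54857428,   0.        , 254.5998335 ],
       [  0.        , 484.54857428, 196.80867034],
       [  0.        ,   0.        ,   1.        ]]), 'rvec': array([ 0.31713128, -2.83658486,  1.13348539]), 'tvec': array([0.55816765, 0.0321417 , 1.37049615])}
```

View pics/top0.png

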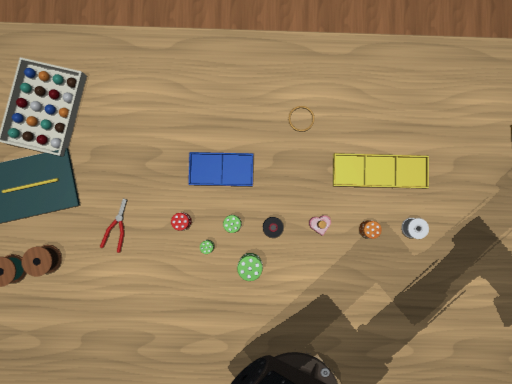

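View pics/side0.png

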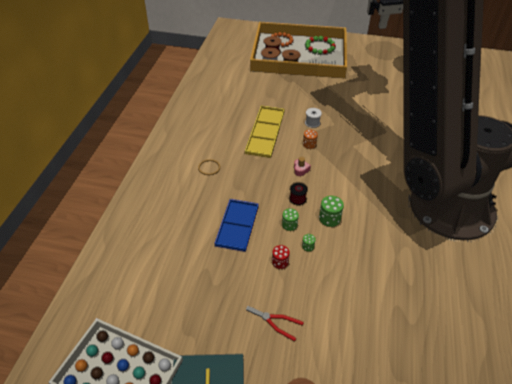

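The top view has +x up and +y left. 
- Green tub candidates: top (232,224) is middle-sized, (207,247) is small and (250,267) is large. I choose (232,224). 
- Red spotted tub: (180,221), as opposed to the orange tub at (372,229), which stays. 
- White spool: (417,229). Black spool: (273,227), as opposed to the brown spools at far left (0–50,265). 
- Heart tin: (320,225).

Next I'll measure them and check close crops.

```bash
cat > h.py <<'E'
import numpy as np, cv2
from plant import telemetry, optics
def cast(n,uv,z):
    c=optics.camera_info(n);R=cv2.Rodrigues(np.array(c["rvec"]))[0];t=np.array(c["tvec"]).ravel()
    uv=np.array(uv,float).reshape(-1,1,2)
    p=cv2.undistortPoints(uv,np.array(c["mtx"]),None).reshape(-1,2)
    d=np.c_[p,np.ones(len(p))]@R; o=-R.T@t
    s=(z-o[2])/d[:,2]; return o+s[:,None]*d
def proj(n,P):
    c=optics.camera_info(n); return cv2.projectPoints(np.array(P,float).reshape(-1,1,3),np.array(c["rvec"]),np.array(c["tvec"]),np.array(c["mtx"]),None)[0].reshape(-1,2)
def mask(im,lo,hi):
    h=cv2.cvtColor(im,cv2.COLOR_RGB2HSV)
    if lo[0]<=hi[0]: return cv2.inRange(h,np.array(lo),np.array(hi))
    return cv2.inRange(h,np.array(lo),np.array([179,hi[1],hi[2]]))|cv2.inRange(h,np.array([0,lo[1],lo[2]]),np.array(hi))
E
python3 - <<'E'
from h import *
im=cv2.imread("pics/top0.png")[...,::-1].copy(); sd=cv2.imread("pics/side0.png")[...,::-1].copy()
for n in("top","side"):
    c=optics.camera_info(n);R=cv2.Rodrigues(np.array(c["rvec"]))[0];print(n,-R.T@np.array(c["tvec"]))
a=cv2.resize(im[140:290,160:440],None,fx=2.8,fy=2.8,interpolation=cv2.INTER_CUBIC)
cv2.imwrite("pics/c1.png",a[...,::-1])
b=cv2.resize(sd[95:275,230:350],None,fx=3.3,fy=3.3,interpolation=cv2.INTER_CUBIC)
cv2.imwrite("pics/c2.png",b[...,::-1])
for nm,lo,hi in (("yel",(24,150,80),(34,255,255)),("blue",(105,150,50),(125,255,255))):
    m=mask(im,lo,hi); m=cv2.morphologyEx(m,cv2.MORPH_CLOSE,np.ones((5,5)))
    cs=cv2.findContours(m,0,2)[0]
    for k in cs:
        if cv2.contourArea(k)<1500: continue
        r=cv2.boxPoints(cv2.minAreaRect(k)); P=cast("top",r,.014)
        print(nm,r.round(1).tolist(),P.round(4).tolist(),P.mean(0).round(4))
        e=P[1]-P[0];f=P[2]-P[1];print(np.linalg.norm(e),np.linalg.norm(f),np.degrees(np.arctan2(e[1],e[0])),np.degrees(np.arctan2(f[1],f[0])))
E
```

```text
top [0.47573132 0.10734861 0.95963007]
side [0.35666705 1.02141856 1.01011715]
yel [[332.6000061035156, 185.5], [333.20001220703125, 153.1999969482422], [427.6000061035156, 155.10000610351562], [427.0, 187.39999389648438]] [[0.5402, -0.0839, 0.014], [0.6233, -0.0842, 0.014], [0.6252, -0.3278, 0.014], [0.5419, -0.3265, 0.014]] [ 0.5826 -0.2056  0.014 ]
0.0831473339283712 0.24367910707927448 -0.18266556854505023 -89.54689156082546
blue [[189.0, 153.0], [252.0, 153.0], [252.0, 185.0], [189.0, 185.0]] [[0.6134, 0.2854, 0.014], [0.6179, 0.1243, 0.014], [0.5358, 0.122, 0.014], [0.5314, 0.2824, 0.014]] [0.5746 0.2035 0.014 ]
0.16110746431603268 0.08216292902653663 -88.37247511174272 -178.39750171794645
```

View pics/c1.png

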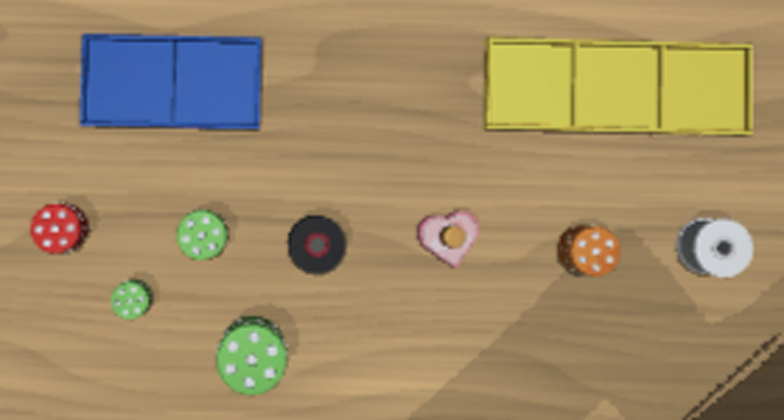

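View pics/c2.png

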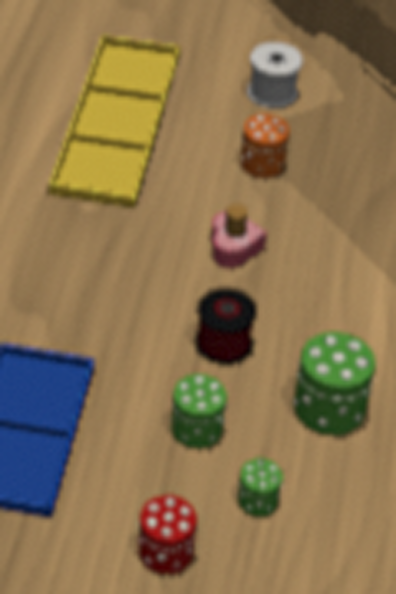

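The crops confirm the choices. The green tub at (232,224) is middle-sized: lid about 50 px in the crop, against 40 and 70 for the others. Now I'll turn lid centres into positions from both views.

```bash
python3 - <<'E'
from h import *
T=dict(red=(57,228),green=(202,234),black=(317,244),knob=(454,237),orange=(596,250),white=(723,248),small=(131,299),large=(252,358))
S=dict(white=(276,58),red=(168,517),green=(199,391),black=(226,311),knob=(236,211),orange=(266,126),small=(261,472),large=(337,360))
Z=dict(red=.046,green=.046,black=.044,knob=.048,orange=.046,white=.044,small=.034,large=.06)
im=cv2.imread("pics/top0.png")[...,::-1].copy();sd=cv2.imread("pics/side0.png")[...,::-1].copy()
H=cv2.cvtColor(im,cv2.COLOR_RGB2HSV)
for k in T:
    a=cast("top",[(T[k][0]+.5)/2.8+159.5,(T[k][1]+.5)/2.8+139.5],Z[k])[0]
    b=cast("side",[(S[k][0]+.5)/3.3+229.5,(S[k][1]+.5)/3.3+94.5],Z[k])[0]
    print(k,a[:2].round(4),b[:2].round(4))
# trays from compartments in side view
for nm,lo,hi in (("yel",(22,120,60),(34,255,255)),("blue",(105,150,50),(125,255,255))):
    m=mask(sd,lo,hi); m[:, :190]=0; m=cv2.morphologyEx(m,cv2.MORPH_CLOSE,np.ones((5,5)));m[:95]=0
    k=max(cv2.findContours(m,0,2)[0],key=cv2.contourArea)
    q=cv2.approxPolyDP(cv2.convexHull(k),4,True).reshape(-1,2); P=cast("side",q,.014);print(nm,q.tolist(),P[:,:2].round(4).tolist(),P.mean(0))
# refined lids in top: bright colour
def lid(nm,lo,hi,roi):
    x0,y0,x1,y1=roi; m=mask(im,lo,hi)[y0:y1,x0:x1]
    k=max(cv2.findContours(m,0,2)[0],key=cv2.contourArea);(c,r)=cv2.minEnclosingCircle(cv2.convexHull(k))
    print(nm,c[0]+x0,c[1]+y0,r,cast("top",[c[0]+x0,c[1]+y0],Z[nm])[0].round(4))
lid("red",(172,150,140),(6,255,255),(165,205,200,240)); lid("green",(45,80,130),(75,255,255),(218,210,246,240))
lid("knob",(10,120,60),(22,255,255),(310,215,332,236)); lid("white",(0,0,170),(179,60,255),(398,212,436,246)); lid("black",(0,0,0),(179,255,60),(258,212,290,242))
E
```

```text
red [0.4404 0.2952] [0.4413 0.2934]
green [0.4385 0.1684] [0.4397 0.1632]
black [0.4323 0.0674] [0.4328 0.0668]
knob [ 0.4418 -0.0523] [ 0.4433 -0.0558]
orange [ 0.4336 -0.1778] [ 0.434  -0.1841]
white [ 0.4382 -0.2907] [ 0.4393 -0.2955]
small [0.3791 0.2301] [0.3794 0.2249]
large [0.3343 0.1214] [0.3351 0.1172]
yel [[282, 108], [271, 155], [245, 153], [260, 106]] [[0.5499, -0.3354], [0.5398, -0.0889], [0.6201, -0.0796], [0.6259, -0.3292]] [ 0.58390486 -0.20828077  0.014     ]
blue [[230, 200], [257, 205], [244, 250], [215, 243]] [[0.6153, 0.1241], [0.5372, 0.1256], [0.5363, 0.2862], [0.6149, 0.281]] [0.57593515 0.20422027 0.014     ]
red 179.07446765899658 221.22340393066406 8.779435157775879 [0.44   0.2975 0.046 ]
green 231.5 223.5 8.746527671813965 [0.4379 0.1691 0.046 ]
knob 321.2857141494751 224.0 3.8466460704803467 [ 0.4425 -0.051   0.048 ]
white 418.1122455596924 227.72449016571045 10.986490249633789 [ 0.4395 -0.2912  0.044 ]
black 272.5 226.5 10.12432861328125 [0.4331 0.0684 0.044 ]
```

>>> servo_tool(rows=[[[0,0,0],[0,0,-0.984],0],[[0,0,0],[0,0,-0.984],0],[[0,0,0],[0,0,-0.984],0],[[0,0,0],[0,0,-0.984],0],[[0,0,0],[0,0,-0.984],0],[[0,0,0],[0,0,-0.984],0],[[0,0,0],[0,0,-0.984],0],[[0,0,0],[0,0,-0.984],0],[[0,0,0],[0,0,-0.984],0],[[0,0,0],[0,0,-0.984],0],[[0,0,0],[0,0,-0.984],0],[[0,0,0],[0,0,0],0]])

```text
clock: 1.1
tool_pos: [0.286, -0.6111, 0.226]
orientation: [180.0, 0.0, -89.7]
force: [0.3, -0.1, -0.3]
opening: 0.0875
```

>>> servo_tool(rows=[[[-0.029,-0.014,0.0096],[0,0,0],0],[[-0.029,-0.014,0.0096],[0,0,0],0],[[-0.029,-0.014,0.0096],[0,0,0],0],[[-0.029,-0.014,0.0096],[0,0,0],0],[[-0.029,-0.014,0.0096],[0,0,0],0],[[-0.029,-0.014,0.0096],[0,0,0],0],[[-0.029,-0.014,0.0096],[0,0,0],0],[[-0.029,-0.014,0.0096],[0,0,0],0],[[-0.029,-0.014,0.0096],[0,0,0],0],[[-0.029,-0.014,0.0096],[0,0,0],0],[[-0.029,-0.014,0.0096],[0,0,0],0],[[0,0,0],[0,0,0],0],[[0,0,0],[0,0,0],0]])

```text
clock: 2.18
tool_pos: [0.4403, -0.2908, 0.1205]
orientation: [179.9, 0.0, -90.0]
force: [0.5, -1.0, 0.7]
opening: 0.0877
```

>>> servo_tool(rows=[[[0,0,0.02],[0,0,0],0],[[0,0,0.02],[0,0,0],0],[[0,0,0.02],[0,0,0],0],[[0,0,0.02],[0,0,0],0],[[0,0,0.015],[0,0,0],0],[[0,0,0.0105],[0,0,0],0],[[0,0,0],[0,0,0],0],[[0,0,0],[0,0,0],0.6],[[0,0,0],[0,0,0],1],[[0,0,0],[0,0,0],1],[[0,0,0],[0,0,0],1],[[0,0,0],[0,0,0],1],[[0,0,0],[0,0,0],1],[[0,0,0],[0,0,0],1]])

```text
clock: 3.35
tool_pos: [0.4401, -0.2923, 0.0159]
orientation: [-180.0, -0.0, -90.0]
force: [-1.6, 0.8, 4.2]
opening: 0.0515
```

>>> servo_tool(rows=[[[0,0,0],[0,0,0],1],[[0,0,0],[0,0,0],1],[[0,0,-0.005],[0,0,0],1],[[0,0,-0.015],[0,0,0],1],[[0,0,-0.02],[0,0,0],1],[[0,0,-0.02],[0,0,0],1],[[0,0,0],[0,0,0],1]])

```text
clock: 3.93
tool_pos: [0.4423, -0.293, 0.0792]
orientation: [-179.7, -0.1, -89.9]
force: [0.4, -0.6, -0.2]
opening: 0.0516
```

```bash
python3 - <<'E'
from h import *
im=optics.snapshot("side");cv2.imwrite("pics/s1.png",cv2.resize(im[60:220,200:420],None,fx=3,fy=3)[...,::-1])
o=telemetry.get_obs();print(o["tool_pos"],o["opening"],o["force"])
E
```

```text
[ 0.44153719 -0.29260851  0.07756251] 0.05154255800036344 [ 0.5437366   0.82280058 -1.28321708]
```

View pics/s1.png

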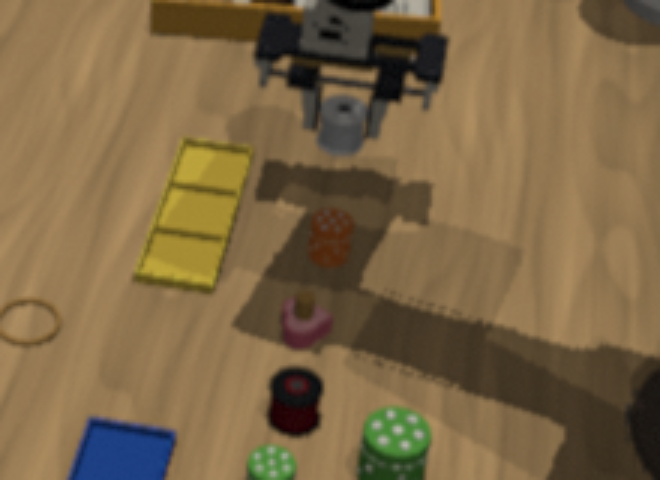

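>>> servo_tool(rows=[[[-0.001,-0.02,0],[0,0,0],1],[[-0.001,-0.025,0],[0,0,0],1],[[-0.001,-0.025,0],[0,0,0],1],[[-0.001,-0.025,0],[0,0,0],1],[[-0.001,-0.025,0],[0,0,0],1],[[-0.001,-0.022,0],[0,0,0],1],[[0,0,0.015],[0,0,0],1],[[0,0,0.015],[0,0,0],1],[[0,0,0.015],[0,0,0],1],[[0,0,0.007],[0,0,0],1],[[0,0,0],[0,0,0],1],[[0,0,0],[0,0,0],1]])

```text
clock: 4.98
tool_pos: [0.5817, -0.2862, 0.023]
orientation: [179.9, 0.0, -90.0]
force: [0.5, -0.5, -0.3]
opening: 0.0516
```

>>> servo_tool(rows=[[[0,0,0.0015],[0,0,0],1],[[0,0,0.001],[0,0,0],1],[[0,0,0],[0,0,0],1],[[0,0,0],[0,0,0],1]])

```text
clock: 5.32
tool_pos: [0.5822, -0.2862, 0.0214]
orientation: [-180.0, -0.0, -90.0]
force: [0.2, -0.5, -1.1]
opening: 0.0513
```

>>> servo_tool(rows=[[[0,0,0.001],[0,0,0],1],[[0,0,0.0005],[0,0,0],1],[[0,0,0],[0,0,0],1],[[0,0,0],[0,0,0],1]])

```text
clock: 5.65
tool_pos: [0.5822, -0.2862, 0.0199]
orientation: [-180.0, -0.0, -90.0]
force: [-0.4, -0.0, 3.2]
opening: 0.0515
```

>>> servo_tool(rows=[[[0,0,0],[0,0,0],0.3],[[0,0,0],[0,0,0],0.2],[[0,0,0],[0,0,0],0.2],[[0,0,0],[0,0,0],0.2],[[0,0,-0.015],[0,0,0],0.2],[[0,0,-0.035],[0,0,0],0.2],[[0,0,-0.035],[0,0,0],0.2],[[-0.029,0.0175,0],[0,0,0],0.2],[[-0.029,0.0175,0],[0,0,0],0.2],[[-0.029,0.0175,0],[0,0,0],0.2],[[-0.029,0.0175,0],[0,0,0],0.2],[[-0.029,0.0175,0],[0,0,0],0.4],[[-0.029,0.0175,0],[0,0,0],0.4],[[-0.029,0.0175,0],[0,0,0],0.4],[[-0.029,0.0175,0],[0,0,0],0.4],[[0,0,0],[0,0,0],0.4],[[0,0,0],[0,0,0],0.4]])

```text
clock: 7.07
tool_pos: [0.4415, -0.0529, 0.105]
orientation: [-179.9, 0.0, -89.8]
force: [0.5, 0.2, 0.3]
opening: 0.0529
```

```bash
python3 - <<'E'
from h import *
im=optics.snapshot("top");cv2.imwrite("pics/t2.png",cv2.resize(im[130:290,160:440],None,fx=2.8,fy=2.8)[...,::-1])
im=optics.snapshot("side");cv2.imwrite("pics/s2.png",cv2.resize(im[60:250,200:420],None,fx=3,fy=3)[...,::-1])
E
```

```text
(no output)
```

View pics/t2.png

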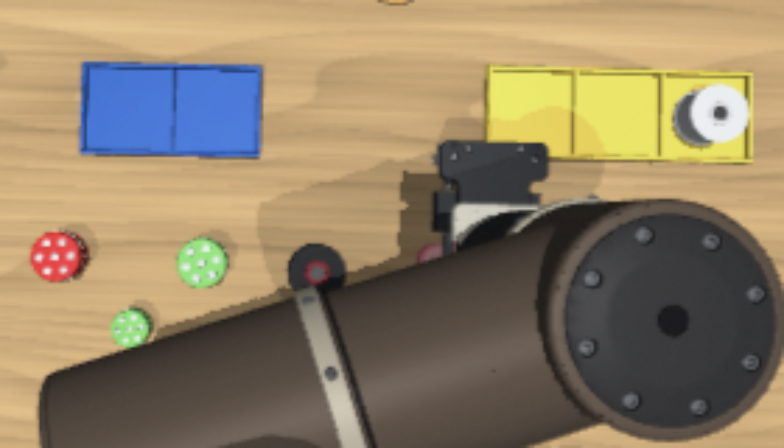

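View pics/s2.png

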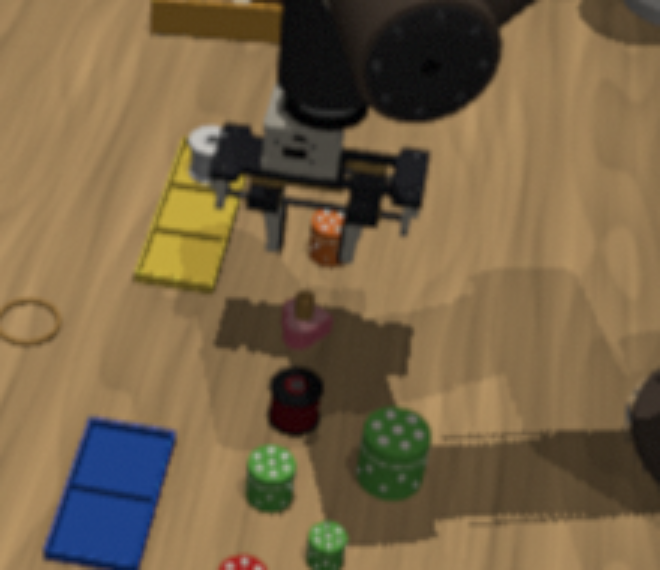

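The white spool stands upright in the right-hand yellow compartment at (718,112) of the crop. Heart tin next.

>>> servo_tool(rows=[[[0,0,0.02],[0,0,0],0.4],[[0,0,0.02],[0,0,0],0.4],[[0,0,0.02],[0,0,0],0.4],[[0,0,0.012],[0,0,0],0.4],[[0,0,0.006],[0,0,0],0.4],[[0,0,0],[0,0,0],0.4],[[0,0,0],[0,0,0],0.6],[[0,0,0],[0,0,0],1],[[0,0,0],[0,0,0],1],[[0,0,0],[0,0,0],1],[[0,0,0],[0,0,0],1],[[0,0,0],[0,0,0],1],[[0,0,0],[0,0,0],1],[[0,0,0],[0,0,0],1]])

```text
clock: 8.33
tool_pos: [0.4422, -0.0541, 0.0269]
orientation: [-180.0, 0.0, -90.0]
force: [-0.6, -0.3, 5.5]
opening: 0.0193
```

>>> servo_tool(rows=[[[0,0,-0.005],[0,0,0],1],[[0,0,-0.015],[0,0,0],1],[[0,0,-0.02],[0,0,0],1],[[0,0,-0.02],[0,0,0],1],[[0,0,-0.015],[0,0,0],1],[[0.019,-0.0176,0],[0,0,0],1],[[0.019,-0.0176,0],[0,0,0],1],[[0.019,-0.0176,0],[0,0,0],1],[[0.019,-0.0176,0],[0,0,0],1],[[0.019,-0.0176,0],[0,0,0],1],[[0.019,-0.0176,0],[0,0,0],1],[[0.019,-0.0176,0],[0,0,0],1],[[0.019,-0.0176,0],[0,0,0],1],[[0,0,0],[0,0,0],1],[[0,0,0],[0,0,0],1]])

```text
clock: 9.58
tool_pos: [0.5826, -0.2071, 0.1006]
orientation: [179.9, 0.0, -90.1]
force: [-0.0, 0.4, -2.0]
opening: 0.0188
```

```bash
python3 - <<'E'
from h import *
im=optics.snapshot("side");cv2.imwrite("pics/s3.png",cv2.resize(im[60:250,200:420],None,fx=3,fy=3)[...,::-1])
E
```

```text
(no output)
```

View pics/s3.png

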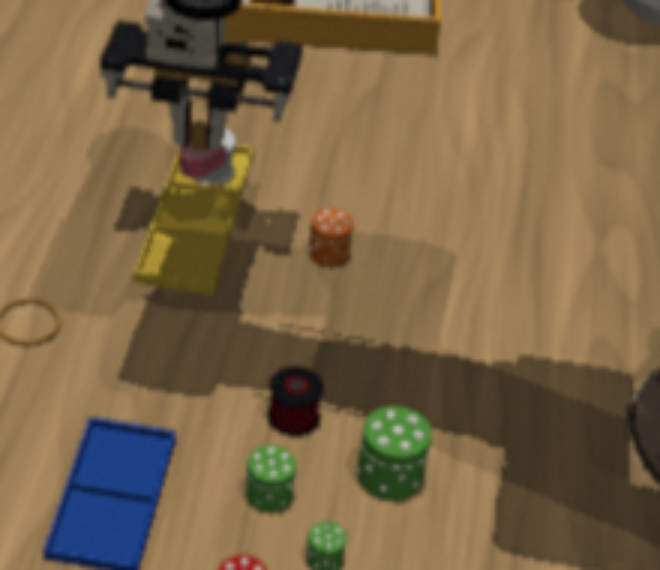

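The heart tin is held level over the middle compartment. Now I lower it.

>>> servo_tool(rows=[[[0,0,0.015],[0,0,0],1],[[0,0,0.02],[0,0,0],1],[[0,0,0.018],[0,0,0],1],[[0,0,0.01],[0,0,0],1],[[0,0,0.003],[0,0,0],1],[[0,0,0.001],[0,0,0],1],[[0,0,0.001],[0,0,0],1],[[0,0,0],[0,0,0],1],[[0,0,0],[0,0,0],1]])

```text
clock: 10.38
tool_pos: [0.5833, -0.2062, 0.0344]
orientation: [-179.9, -0.0, -90.0]
force: [-0.2, 1.0, -0.7]
opening: 0.0191
```

>>> servo_tool(rows=[[[0,0,0.0015],[0,0,0],1],[[0,0,0.001],[0,0,0],1],[[0,0,0.001],[0,0,0],1],[[0,0,0],[0,0,0],1],[[0,0,0],[0,0,0],1]])

```text
clock: 10.8
tool_pos: [0.583, -0.2063, 0.0309]
orientation: [-180.0, -0.0, -90.0]
force: [-2.4, 0.5, 7.3]
opening: 0.0194
```

>>> servo_tool(rows=[[[0,0,0],[0,0,0],0.6],[[0,0,0],[0,0,0],0.5],[[0,0,0],[0,0,0],0.5],[[0,0,0],[0,0,0],0.5],[[0,0,-0.015],[0,0,0],0.5],[[0,0,-0.037],[0,0,0],0.5],[[0,0,-0.037],[0,0,0],0.5],[[-0.0385,0.011,0],[0,0,0],0],[[-0.0385,0.011,0],[0,0,0],0],[[-0.0385,0.011,0],[0,0,0],0],[[-0.0385,0.011,0],[0,0,0],0],[[-0.0385,0.011,0],[0,0,0],0],[[-0.0385,0.011,0],[0,0,0],0],[[-0.0385,0.011,0],[0,0,0],0],[[-0.0385,0.011,0],[0,0,0],0],[[-0.0385,0.011,0],[0,0,0],0],[[-0.0385,0.011,0],[0,0,0],0],[[-0.0385,0.011,0],[0,0,0],0],[[-0.0385,0.011,0],[0,0,0],0],[[-0.0385,0.011,0],[0,0,0],0],[[0,0,0],[0,0,0],0]])

```text
invalid input
```

>>> servo_tool(rows=[[[0,0,0],[0,0,0],0.6],[[0,0,0],[0,0,0],0.5],[[0,0,0],[0,0,0],0.5],[[0,0,0],[0,0,0],0.5],[[0,0,-0.015],[0,0,0],0.5],[[0,0,-0.037],[0,0,0],0.5],[[0,0,-0.037],[0,0,0],0.5],[[-0.0385,0.011,0],[0,0,0],0],[[-0.0385,0.011,0],[0,0,0],0],[[-0.0385,0.011,0],[0,0,0],0],[[-0.0385,0.011,0],[0,0,0],0],[[-0.0385,0.011,0],[0,0,0],0],[[-0.0385,0.011,0],[0,0,0],0],[[-0.0385,0.011,0],[0,0,0],0],[[-0.0385,0.011,0],[0,0,0],0],[[-0.0385,0.011,0],[0,0,0],0],[[-0.0385,0.011,0],[0,0,0],0],[[-0.0385,0.011,0],[0,0,0],0],[[-0.0385,0.011,0],[0,0,0],0],[[0,0,0],[0,0,0],0]])

```text
clock: 12.47
tool_pos: [0.4498, 0.2615, 0.1194]
orientation: [-179.9, 0.1, -89.7]
force: [0.1, -0.1, -0.4]
opening: 0.0875
```

```bash
python3 - <<'E'
from h import *
o=telemetry.get_obs();print(o["tool_pos"],o["orientation"],o["joint_pos"])
im=optics.snapshot("top");cv2.imwrite("pics/t4.png",cv2.resize(im[130:290,160:440],None,fx=2.8,fy=2.8)[...,::-1])
im=optics.snapshot("side");cv2.imwrite("pics/s4.png",cv2.resize(im[60:290,200:420],None,fx=2.6,fy=2.6)[...,::-1])
E
```

```text
[0.44984576 0.26154802 0.11937935] [-1.79898599e+02  1.01696294e-01 -8.97034114e+01] [ 5.18160270e+01  1.16520236e+01 -2.71707679e+01  2.07042359e-02
 -5.10345040e+01 -5.15325282e+01]
```

View pics/t4.png

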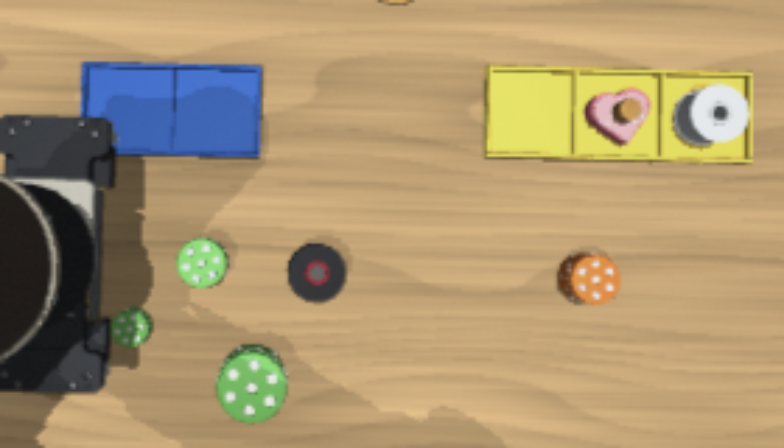

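View pics/s4.png

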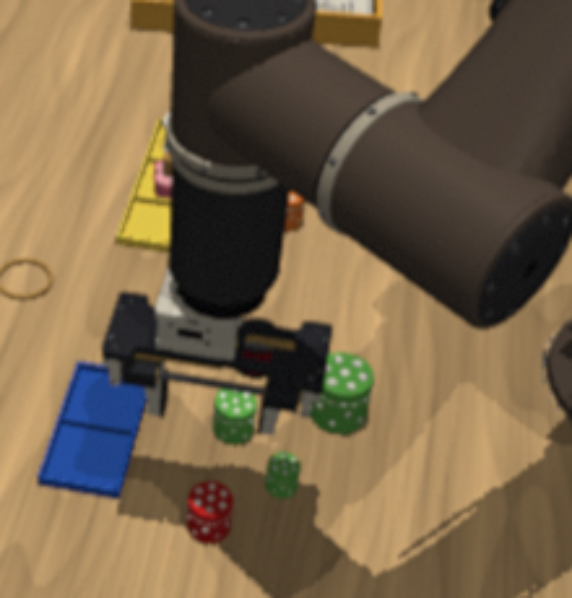

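The heart tin sits flat in the middle compartment at (620,112). Continuing to the red tub.

>>> servo_tool(rows=[[[-0.034,0.0095,0],[0,0,0],0],[[0,0,0.015],[0,0,0],0],[[0,0,0.025],[0,0,0],0],[[0,0,0.025],[0,0,0],0],[[0,0,0.022],[0,0,0],0],[[0,0,0.0115],[0,0,0],0],[[0,0,0.005],[0,0,0],0],[[0,0,0],[0,0,0],0.4],[[0,0,0],[0,0,0],0.6],[[0,0,0],[0,0,0],1],[[0,0,0],[0,0,0],1],[[0,0,0],[0,0,0],1],[[0,0,0],[0,0,0],1],[[0,0,0],[0,0,0],1],[[0,0,0],[0,0,0],1]])

```text
clock: 13.82
tool_pos: [0.441, 0.2899, 0.0158]
orientation: [-180.0, 0.0, -90.0]
force: [-0.4, -0.7, 2.9]
opening: 0.0431
```

>>> servo_tool(rows=[[[0,0,-0.005],[0,0,0],1],[[0,0,-0.015],[0,0,0],1],[[0,0,-0.025],[0,0,0],1],[[0,0,-0.025],[0,0,0],1],[[0,0,-0.02],[0,0,0],1],[[0.015,-0.005,0],[0,0,0],1],[[0.025,-0.01,0],[0,0,0],1],[[0.034,-0.0115,0],[0,0,0],1],[[0.034,-0.0115,0],[0,0,0],1],[[0.034,-0.0115,0],[0,0,0],1],[[0.034,-0.0115,0],[0,0,0],1],[[0.034,-0.0115,0],[0,0,0],1],[[0.034,-0.0115,0],[0,0,0],1],[[0.034,-0.0115,0],[0,0,0],1],[[0.034,-0.0115,0],[0,0,0],1],[[0.034,-0.0115,0],[0,0,0],1],[[0.034,-0.0115,0],[0,0,0],1],[[0.025,-0.01,0],[0,0,0],1],[[0.014,-0.002,0],[0,0,0],1],[[0,0,0],[0,0,0],1]])

```text
clock: 15.48
tool_pos: [0.5833, -0.132, 0.1051]
orientation: [180.0, -0.0, -90.2]
force: [0.4, 0.2, -1.0]
opening: 0.0436
```

```bash
python3 - <<'E'
from h import *
o=telemetry.get_obs();print(o["tool_pos"],o["orientation"],o["opening"])
im=optics.snapshot("side");cv2.imwrite("pics/s5.png",cv2.resize(im[60:290,200:420],None,fx=2.6,fy=2.6)[...,::-1])
E
```

```text
[ 0.58325193 -0.13200244  0.10513031] [ 1.79951507e+02 -2.03821076e-02 -9.01514583e+01] 0.04355789649086172
```

View pics/s5.png

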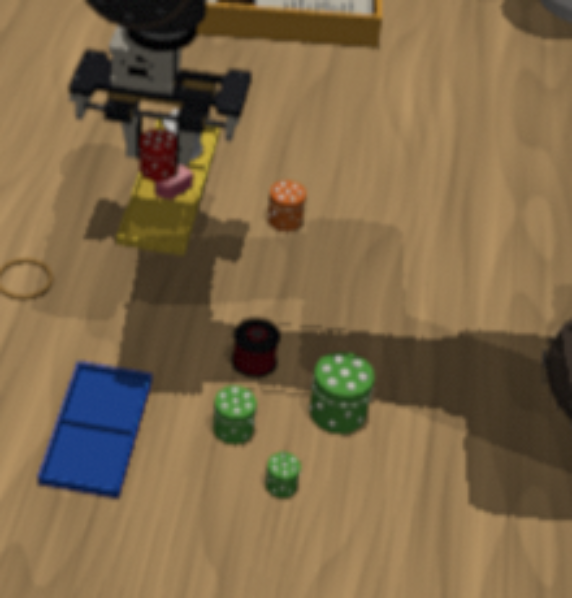

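The red tub hangs upright over the near compartment. Lowering with a 4 mm correction in y.

>>> servo_tool(rows=[[[-0.004,0,0.01],[0,0,0],1],[[0,0,0.02],[0,0,0],1],[[0,0,0.025],[0,0,0],1],[[0,0,0.018],[0,0,0],1],[[0,0,0.006],[0,0,0],1],[[0,0,0.002],[0,0,0],1],[[0,0,0.001],[0,0,0],1],[[0,0,0.001],[0,0,0],1],[[0,0,0],[0,0,0],1],[[0,0,0],[0,0,0],1]])

```text
clock: 16.37
tool_pos: [0.5838, -0.125, 0.0235]
orientation: [-179.9, 0.0, -90.0]
force: [0.8, -0.4, -1.1]
opening: 0.0434
```

>>> servo_tool(rows=[[[0,0,0.0015],[0,0,0],1],[[0,0,0.001],[0,0,0],1],[[0,0,0.001],[0,0,0],1],[[0,0,0],[0,0,0],1],[[0,0,0],[0,0,0],1]])

```text
clock: 16.78
tool_pos: [0.5834, -0.1252, 0.0198]
orientation: [-180.0, -0.0, -90.0]
force: [-1.8, 2.0, 6.8]
opening: 0.0435
```

>>> servo_tool(rows=[[[0,0,0],[0,0,0],0.4],[[0,0,0],[0,0,0],0.25],[[0,0,0],[0,0,0],0.25],[[0,0,0],[0,0,0],0.25],[[0,0,-0.015],[0,0,0],0.25],[[0,0,-0.035],[0,0,0],0.25],[[0,0,-0.035],[0,0,0],0.25],[[-0.024,0.0188,0],[0,0,0],0],[[-0.024,0.0188,0],[0,0,0],0],[[-0.024,0.0188,0],[0,0,0],0],[[-0.024,0.0188,0],[0,0,0],0],[[-0.024,0.0188,0],[0,0,0],0],[[-0.024,0.0188,0],[0,0,0],0],[[-0.024,0.0188,0],[0,0,0],0],[[-0.024,0.0188,0],[0,0,0],0],[[0,0,0],[0,0,0],0],[[0,0,0],[0,0,0],0]])

```text
clock: 18.2
tool_pos: [0.4322, 0.0679, 0.1043]
orientation: [-180.0, 0.0, -89.8]
force: [-0.4, -0.5, -0.2]
opening: 0.0879
```

```bash
python3 - <<'E'
from h import *
im=optics.snapshot("top");cv2.imwrite("pics/t6.png",cv2.resize(im[130:290,160:440],None,fx=2.8,fy=2.8)[...,::-1])
im=optics.snapshot("side");cv2.imwrite("pics/s6.png",cv2.resize(im[60:290,200:420],None,fx=2.6,fy=2.6)[...,::-1])
E
```

```text
(no output)
```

View pics/t6.png

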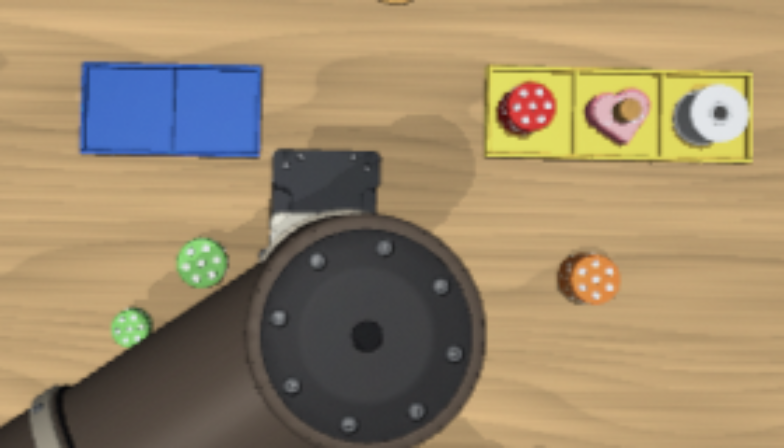

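View pics/s6.png

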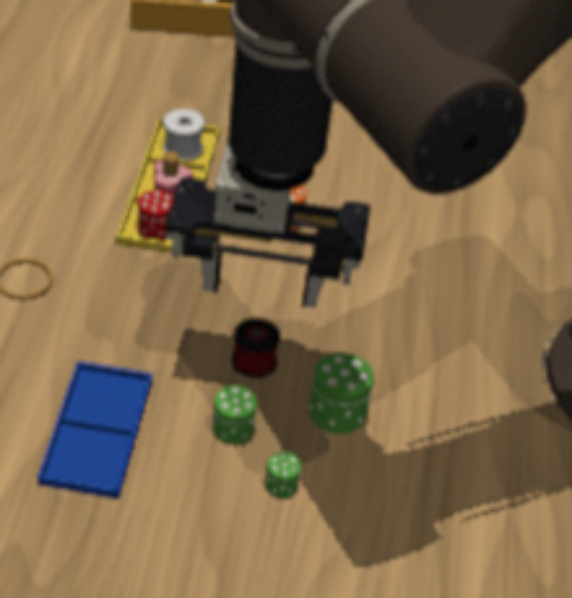

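The red tub is upright in the last yellow compartment at (530,108). Black spool next.

>>> servo_tool(rows=[[[0,-0.001,0.015],[0,0,0],0],[[0,0,0.022],[0,0,0],0],[[0,0,0.022],[0,0,0],0],[[0,0,0.018],[0,0,0],0],[[0,0,0.008],[0,0,0],0],[[0,0,0.004],[0,0,0],0],[[0,0,0],[0,0,0],0.3],[[0,0,0],[0,0,0],0.5],[[0,0,0],[0,0,0],1],[[0,0,0],[0,0,0],1],[[0,0,0],[0,0,0],1],[[0,0,0],[0,0,0],1],[[0,0,0],[0,0,0],1],[[0,0,0],[0,0,0],1]])

```text
clock: 19.47
tool_pos: [0.4338, 0.0669, 0.0154]
orientation: [-180.0, 0.0, -90.0]
force: [-2.2, 0.7, 7.3]
opening: 0.0513
```

>>> servo_tool(rows=[[[0,0,-0.005],[0,0,0],1],[[0,0,-0.015],[0,0,0],1],[[0,0,-0.025],[0,0,0],1],[[0,0,-0.025],[0,0,0],1],[[0,0,-0.01],[0,0,0],1],[[-0.0139,-0.0202,0],[0,0,0],1],[[-0.0139,-0.0202,0],[0,0,0],1],[[-0.0139,-0.0202,0],[0,0,0],1],[[-0.0139,-0.0202,0],[0,0,0],1],[[-0.0139,-0.0202,0],[0,0,0],1],[[-0.0139,-0.0202,0],[0,0,0],1],[[-0.0139,-0.0202,0],[0,0,0],1],[[0,0,0],[0,0,0],1],[[0,0,0],[0,0,0],1]])

```text
clock: 20.63
tool_pos: [0.5754, 0.1645, 0.0944]
orientation: [180.0, -0.0, -90.0]
force: [-0.4, -0.5, -1.2]
opening: 0.0517
```

```bash
python3 - <<'E'
from h import *
im=optics.snapshot("side");cv2.imwrite("pics/s7.png",cv2.resize(im[60:290,200:420],None,fx=2.6,fy=2.6)[...,::-1])
E
```

```text
(no output)
```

View pics/s7.png

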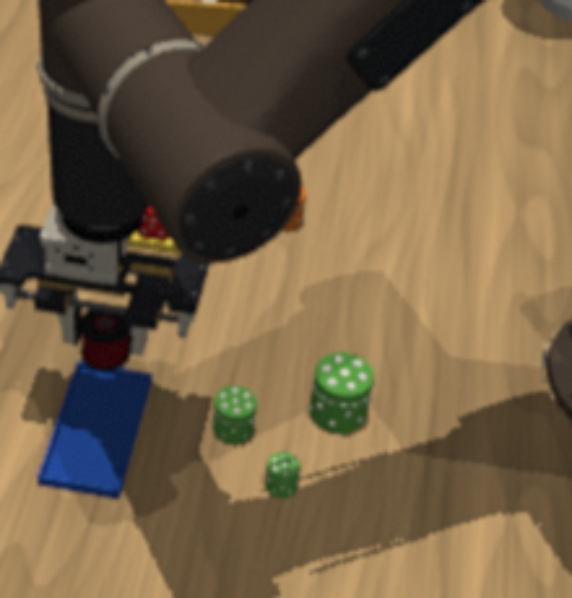

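The black spool is held upright over the blue tray. Lowering it.

>>> servo_tool(rows=[[[0,0,0.015],[0,0,0],1],[[0,0,0.02],[0,0,0],1],[[0,0,0.02],[0,0,0],1],[[0,0,0.012],[0,0,0],1],[[0,0,0.003],[0,0,0],1],[[0,0,0.001],[0,0,0],1],[[0,0,0.001],[0,0,0],1],[[0,0,0],[0,0,0],1],[[0,0,0],[0,0,0],1]])

```text
clock: 21.43
tool_pos: [0.5755, 0.1643, 0.024]
orientation: [-179.9, 0.0, -90.0]
force: [0.4, 0.5, -0.8]
opening: 0.0514
```

>>> servo_tool(rows=[[[0,0,0.0015],[0,0,0],1],[[0,0,0.0015],[0,0,0],1],[[0,0,0.001],[0,0,0],1],[[0,0,0],[0,0,0],1],[[0,0,0],[0,0,0],1]])

```text
clock: 21.85
tool_pos: [0.5752, 0.1642, 0.0195]
orientation: [-180.0, 0.0, -90.0]
force: [-1.8, 0.2, 5.3]
opening: 0.0518
```

>>> servo_tool(rows=[[[0,0,0],[0,0,0],0.3],[[0,0,0],[0,0,0],0.2],[[0,0,0],[0,0,0],0.2],[[0,0,0],[0,0,0],0.2],[[0,0,-0.015],[0,0,0],0.2],[[0,0,-0.035],[0,0,0],0.2],[[0,0,-0.035],[0,0,0],0.2],[[-0.003,0.025,0],[0,0,0],0],[[0,0.028,0],[0,0,0],0],[[0,0.028,0],[0,0,0],0],[[0,0.028,0],[0,0,0],0],[[0,0.027,0],[0,0,0],0],[[0,0,0],[0,0,0],0],[[0,0,0],[0,0,0],0]])

```text
clock: 23.02
tool_pos: [0.4382, 0.1672, 0.1045]
orientation: [-180.0, 0.0, -89.9]
force: [0.9, -0.4, 0.8]
opening: 0.0879
```

```bash
python3 - <<'E'
from h import *
im=optics.snapshot("top");cv2.imwrite("pics/t8.png",cv2.resize(im[130:290,160:440],None,fx=2.8,fy=2.8)[...,::-1])
im=optics.snapshot("side");cv2.imwrite("pics/s8.png",cv2.resize(im[60:290,200:420],None,fx=2.6,fy=2.6)[...,::-1])
E
```

```text
(no output)
```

View pics/t8.png

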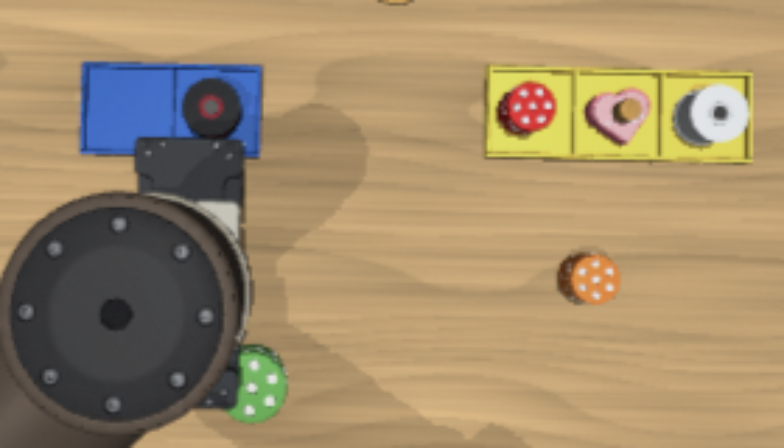

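View pics/s8.png

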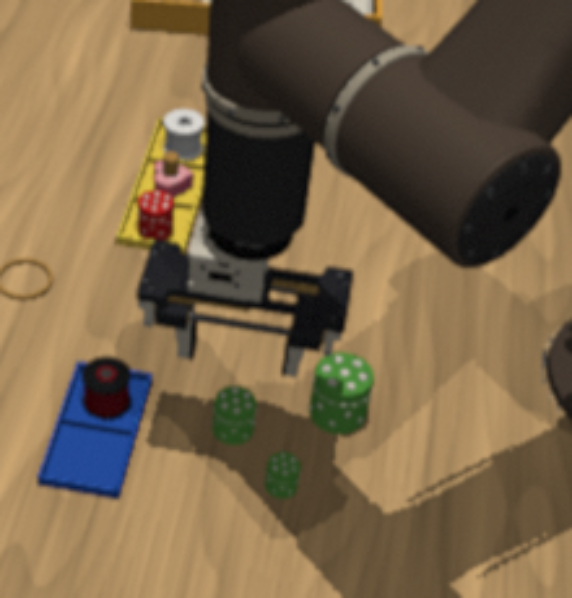

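The black spool is upright at (211,107) of the top crop. By triangulation the big tub is about 60 mm tall, so the gripper body, at about 80 mm, clears it. Green tub next.

>>> servo_tool(rows=[[[0,0,0.015],[0,0,0],0],[[0,0,0.022],[0,0,0],0],[[0,0,0.022],[0,0,0],0],[[0,0,0.016],[0,0,0],0],[[0,0,0.008],[0,0,0],0],[[0,0,0.005],[0,0,0],0],[[0,0,0],[0,0,0],0.4],[[0,0,0],[0,0,0],0.6],[[0,0,0],[0,0,0],1],[[0,0,0],[0,0,0],1],[[0,0,0],[0,0,0],1],[[0,0,0],[0,0,0],1],[[0,0,0],[0,0,0],1],[[0,0,0],[0,0,0],1]])

```text
clock: 24.28
tool_pos: [0.4391, 0.1671, 0.0162]
orientation: [-180.0, 0.0, -90.0]
force: [-1.4, -0.4, 3.0]
opening: 0.0432
```

>>> servo_tool(rows=[[[0,0,-0.005],[0,0,0],1],[[0,0,-0.015],[0,0,0],1],[[0,0,-0.025],[0,0,0],1],[[0,0,-0.025],[0,0,0],1],[[0,0,-0.01],[0,0,0],1],[[-0.013,-0.0225,0],[0,0,0],1],[[-0.013,-0.0225,0],[0,0,0],1],[[-0.013,-0.0225,0],[0,0,0],1],[[-0.013,-0.0225,0],[0,0,0],1],[[-0.013,-0.0225,0],[0,0,0],1],[[-0.013,-0.0225,0],[0,0,0],1],[[0,0,0],[0,0,0],1],[[0,0,0],[0,0,0],1]])

```text
clock: 25.37
tool_pos: [0.5744, 0.2453, 0.0953]
orientation: [179.9, -0.0, -90.0]
force: [0.0, -0.6, -0.9]
opening: 0.0434
```

```bash
python3 - <<'E'
from h import *
im=optics.snapshot("side");cv2.imwrite("pics/s9.png",cv2.resize(im[60:290,200:420],None,fx=2.6,fy=2.6)[...,::-1])
E
```

```text
(no output)
```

View pics/s9.png

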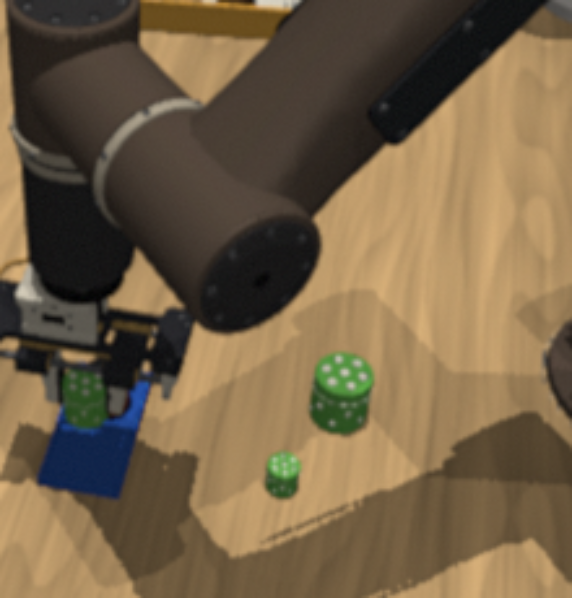

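The green tub hangs upright over the free blue compartment. Lowering it.

>>> servo_tool(rows=[[[0,0,0.015],[0,0,0],1],[[0,0,0.02],[0,0,0],1],[[0,0,0.02],[0,0,0],1],[[0,0,0.012],[0,0,0],1],[[0,0,0.003],[0,0,0],1],[[0,0,0.001],[0,0,0],1],[[0,0,0.001],[0,0,0],1],[[0,0,0],[0,0,0],1],[[0,0,0],[0,0,0],1]])

```text
clock: 26.17
tool_pos: [0.5745, 0.2455, 0.0251]
orientation: [-179.9, 0.1, -90.0]
force: [0.2, 0.1, -0.3]
opening: 0.0435
```

>>> servo_tool(rows=[[[0,0,0.0015],[0,0,0],1],[[0,0,0.0015],[0,0,0],1],[[0,0,0.001],[0,0,0],1],[[0,0,0],[0,0,0],1],[[0,0,0],[0,0,0],1]])

```text
clock: 26.58
tool_pos: [0.5741, 0.2452, 0.0203]
orientation: [-180.0, 0.0, -90.0]
force: [-1.7, -0.4, 2.5]
opening: 0.0437
```

>>> servo_tool(rows=[[[0,0,0],[0,0,0],0.4],[[0,0,0],[0,0,0],0.25],[[0,0,0],[0,0,0],0.25],[[0,0,0],[0,0,0],0.25],[[0,0,-0.015],[0,0,0],0.25],[[0,0,-0.035],[0,0,0],0.25],[[0,0,-0.035],[0,0,0],0.25],[[0,0.025,-0.02],[0,0,0],0.25],[[0,0.025,-0.02],[0,0,0],0.25],[[0,0.025,-0.02],[0,0,0],0.25],[[0,0.025,-0.02],[0,0,0],0.25],[[-0.02,0.025,-0.01],[0,0,0],0.25],[[-0.025,0.015,0],[0,0,0],0.25],[[-0.025,0,0],[0,0,0],0.25],[[-0.025,0,0],[0,0,0],0.25],[[0,0,0],[0,0,0],0.25],[[0,0,0],[0,0,0],0.25]])

```text
clock: 28.0
tool_pos: [0.4336, 0.3411, 0.1946]
orientation: [180.0, -0.0, -89.9]
force: [-0.1, 0.3, -0.2]
opening: 0.066
```

```bash
python3 - <<'E'
from h import *
im=optics.snapshot("top");cv2.imwrite("pics/t10.png",cv2.resize(im[100:290,90:440],None,fx=2.2,fy=2.2)[...,::-1])
im=optics.snapshot("side");cv2.imwrite("pics/s10.png",cv2.resize(im[60:360,180:420],None,fx=1.98,fy=1.98)[...,::-1])
E
```

```text
(no output)
```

View pics/t10.png

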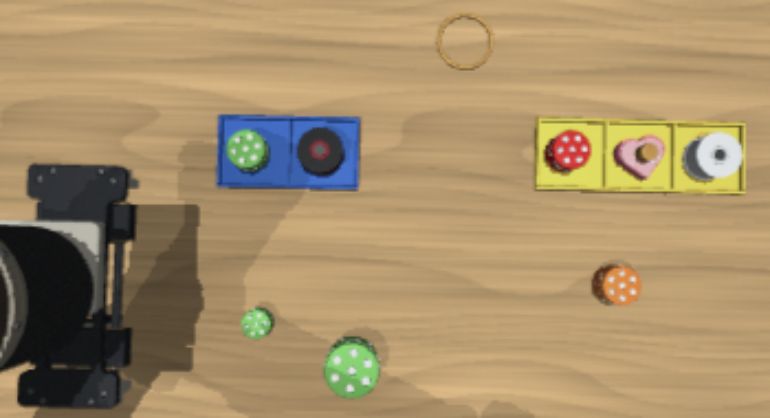

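View pics/s10.png

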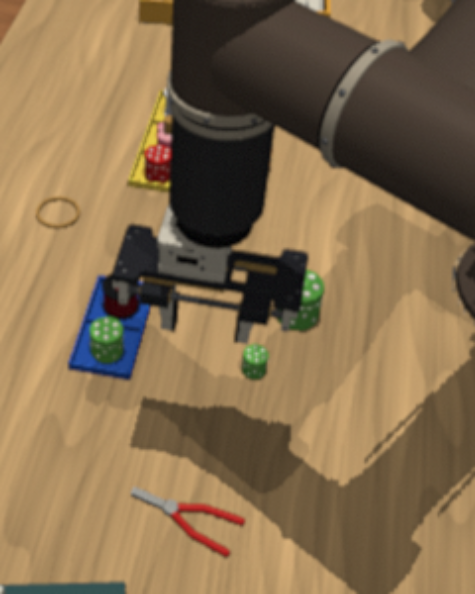

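All five things stand in compartments of their own: green at (247,150), black (321,151), red (570,150), heart (640,155) and white (718,155). The orange tub, the bangle and the pliers look unmoved. Quick numeric check, then hand-in.

```bash
python3 - <<'E'
from h import *
from plant import ctrl
T=dict(green=(247,149,.05),black=(321,151,.048),red=(571,150,.05),knob=(649,151,.052),white=(719,155,.048),orange=(622,286,.046))
for k,(u,v,z) in T.items(): print(k,cast("top",[(u+.5)/2.2+89.5,(v+.5)/2.2+99.5],z)[0][:2].round(3))
o=telemetry.get_obs();print(o["clock"],np.abs(o["qvel"]).max())
print(ctrl.close_job())
E
```

```text
green [0.573 0.245]
black [0.574 0.163]
red [ 0.582 -0.117]
knob [ 0.583 -0.204]
white [ 0.582 -0.285]
orange [ 0.432 -0.178]
28.1 0.6620874017970649
the job is handed in; nothing more can be done
None
```

Both kits are made up and the job is handed in at about 28 s of the 118 s allowed. The white spool, heart tin and red tub are in the yellow tray, and the black spool and the middle-sized green tub are in the blue tray. Each thing was lowered until the wrist force showed contact with the tray floor, then released.

- **Position:** In the final top view each thing stands upright in a compartment of its own. All are within about 2 mm of the tray's long centre line. The red tub is about 9 mm off its compartment's centre along the tray, by my pixel reading, and still inside its limits.
- **Left alone:** The orange tub measured (0.432, -0.178) m at the end against (0.434, -0.178) m at the start. The bangle and pliers look unmoved, but I judged those two by eye only.
- **Disagreement:** The two cameras differed by up to about 6 mm in y on the starting positions, and no grasp was affected. In the last side view the arm hid part of the yellow tray, so that tray's final check rests on the top view and an earlier side view.

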